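# Fetch the salt from behind the pepper mill and the olive jar

## Robot

A 6-joint arm with a two-finger parallel gripper is mounted at the origin on a cart in front of the work surface, level with it; the furniture and walls round the work are solid. World frame = base frame: x ahead of the robot, y to its left, z up, the work surface at z = 0. Lengths are in m, angles in rad, forces in N, time in s.
With the tool pointing down it reaches from about 0.35 to 0.8 m from the base axis. Payload 7.3 kg.
Tool frame: the origin (TCP) lies at the very end of the fingers, on their centre line; the grasp point (between the pads) lies arm.hold_point_z behind it (arm.hold_point_z is the distance from the TCP to the grasp point, in m); z points along the fingers, y is the line along which they close (so a half turn about z gives the same grasp; the last joint's range is limited). The gripper opens to 85 mm and grips with 20 to 120 N. Pads are 22 mm wide; open, the fingers measure 114 mm over their backs; the gripper's body (76 mm by 85 mm) begins 54 mm behind the grasp point. The pads swing forward as they close: fully open they stand 13 mm farther back than shut.
Start: joints at [1.135, 0.342, 1.524, -0, 1.275, -0.146], TCP at [0.15, 0.503, 0.231] pointing down, gripper open.
Joint ranges: [-2.53, 2.53], [-0.77, 2.02], [0.04, 2.7], [-1, 4.14], [0.28, 2.66], [-3.11, 3.11]. Speed limits (rad/s): [2.57, 2.57, 3.14, 3.14, 3.14, 3.14].

## Interface

Orientations are given as a rotation vector (axis times angle).
In Python, from plant import arm gives the robot as it stands.
- The arm moves only by the tool apply_moves, never from a script. Its argument "series" is text: rows parted by semicolons, each of 7 numbers parted by spaces: the shift along the tool's x, y, z in units of 75 mm (1.0 is 75 mm), then the turn, a rotation vector about the tool's x, y, z in units of pi rad (1.0 is pi rad), then the opening, from -1 (shut) to 1 (fully open). A call has exactly 10 rows; each row shifts and turns the commanded pose from where the row before left it, along the tool's axes as they then stand; what a row does not reach is not made up. A row lasts 1/10 s, in which the tool goes at most 50 mm and 8.59 degrees, less where a joint would pass 70% of its speed; a pose out of reach is approached as far as the arm can. A call with a number of a shift or a turn outside -1 to 1 is refused whole. A call with a gripper value outside its range is refused whole. The fingers move at their own pace and stop on an object; the grip force is fixed at half the most. Time passes only in rows, so rows that do not move let the fingers close, or fill a call up. It gives the time, the measured TCP pose, the force, the opening and the grip force at its end, in the units of the state.
- arm.get_state(): the state, without advancing time (a new reading comes with each control period).
- arm.read_camera(name): name is "scene" or "top" or "wrist"; returns a dict with "frame" (420x560x3 uint8, red, green, blue), "fx", "fy", "cx", "cy" (pixels), "R" (3x3) and "t" (3): a world point X has camera coordinates R X + t. Camera axes: x right, y down, z forward; pixel columns grow to the right and rows downward; lengths in m; the calibration is good to about 2 mm. A picture is of the moment at which its call begins. There is no depth.
- arm.sign_off(): hands the job in; it is judged then, once.
The state is a dict: "t": time; "qpos": joint angles; "joint_vel": joint speeds; "tau": joint torques, N m; "eef_pos": TCP position; "eef_rot": TCP orientation; "force": force on the tool from outside, world axes, zero at the start; "moment": the same for the moment, N m; "opening": finger opening in m; "gripper_force": force on a finger pad.
Only numpy, scipy, OpenCV 4.12 (cv2) and the standard library are available. Lean on these libraries where they do the work, as an engineer would, in place of code of your own. Each camera call takes 0.05 s, during which the arm holds its last target. There are 200 camera calls.

## Task

A guest wants the salt shaker, but it stands at the back of the wooden condiment stand behind the pepper mill and the olive jar. First stand the mill and the jar on the steel side tray, then stand the shaker upright in the middle of the round black rubber coaster, and only after that put the mill and the jar back on the stand, each centred on the very spot it came from. Keep everything upright and do not disturb the other things on the counter.

Things in the scene. Friction and masses are not known exactly. Their poses are not given: they have to be found in the camera images.
- stand: dark wooden condiment stand, fixed: board 136 x 210 x 12 mm (x, y, z), a 10 mm back panel along its far (+x) edge, 87 mm high, front face at x = 58 mm. Origin: centre of the underside; +x to the panel. Flush cork spots on the board: for salt at (30, 0) mm, two larger at (-12, 63) and (-12, -63) mm, one holding the mill, the other the jar, which varies; each within 5 mm of its spot
- side_tray: steel side tray, fixed, empty at the start: 124 x 190 mm (x, y) with an upright rim 14 mm high and 4 mm thick, floor 4 to 5 mm above the counter. Origin: centre of the underside, y along its length. Large enough for mill and jar side by side, e.g. at y = +45 and -45 mm
- coaster: round black rubber coaster, fixed, 96 mm across, 6 mm thick, lying on the counter. Origin: centre of the underside
- salt: glass salt shaker with a grey cap: 44 mm across, 90 mm tall; cap 34 mm across above 70 mm; 0.1 kg. Origin: centre of the underside. Starts on the stand's salt spot, 6 mm in front of the back panel. Grasp the body about 45 mm above the underside, fingers left and right of it (along the stand's y), once the mill and the jar are away
- pepper: turned wooden pepper mill: 58 mm across, 150 mm tall with a small steel knob on top (above 139 mm); the round wooden head, 50 mm across between 109 and 139 mm, does not turn; 0.18 kg. Origin: centre of the underside. Grasp the head about 121 mm above the underside, fingers in front and behind (along the stand's x)
- jar: round glass olive jar with a green lid: 66 mm across (69 at the widest), 84 mm tall, lid 63 mm across above 74 mm; 0.25 kg. Origin: centre of the underside. Grasp it about 58 mm above the underside, fingers in front and behind (along the stand's x)
- stirrers: bystander: grey-white porcelain beaker of wooden stirrers, 73 mm across, 146 mm tall, loose; to be left alone. Origin: centre of the underside
- tumbler: bystander: waisted water glass, 62 mm across, 88 mm tall, loose; to be left alone. Origin: centre of the underside
- cup: bystander: white coffee cup standing upside down, 60 mm across with a handle to its +x (82 mm in all), 58 mm high, loose; to be left alone. Origin: on its underside, 10 mm from the bowl axis towards the handle
Not all that is in view belongs to the job. There is more than one size of the coaster; the one meant has the size given above. Of the things shaped like the pepper, the wooden one is meant.

How it is judged:
By the outcome, as a careful person would: the job done as asked, in the order asked, and still so for the second after the job is handed in, with the robot touching nothing.
It also fails if it takes over 128 s, if anything falls off the work surface, if the arm or the gripper's body presses on something with over 40 N, if the wrist force passes 120 N, or if a joint passes its speed limit or range.

## Working session

There is one attempt and no reset: what is moved stays moved. The work goes in short steps, Python scripts to look and compute and a tool call to move; the robot and the scene stay as the last step left them, time stands still between calls to the robot, and variables do not carry over. Pictures are saved under pics/ and viewed, at most 15 in all, crops included, and the job is handed in when it is done.

Besides the shell and the picture viewer there is one more tool, called after "Call:" by a JSON object that holds its "fn" and its "kwargs". apply_moves: Moves the arm, as the interface text tells. Shifts and turns lie within -1 to 1; 1 stands for 75 mm of shift or pi rad of turn. Its arguments: {"type":"object","properties":{"series":{"type":"string"}},"required":["series"]}

```bash
ls; mkdir -p pics; python3 - <<'E'
from plant import arm
import cv2,numpy as np
print(arm.hold_point_z, arm.get_state())
for n in("scene","top"):
    c=arm.read_camera(n); cv2.imwrite(f"pics/{n}0.png",c["frame"][:,:,::-1]); np.savez(f"{n}0.npz",**c)
    print(n,c["fx"],c["cx"],c["cy"],c["R"],c["t"],"cam",-c["R"].T@c["t"])
E
```

```text
pics
0.0187 {'t': 0.0, 'qpos': array([ 1.13500836e+00,  3.42764470e-01,  1.52501039e+00, -2.67793377e-05,
        1.27542534e+00, -1.45973198e-01]), 'joint_vel': array([2.14286378e-04, 9.19147612e-04, 6.89871218e-04, 1.86748157e-04,
       8.66009117e-04, 6.25436604e-05]), 'tau': array([-2.19445559e-03, -4.33688736e+01, -2.46002573e+01, -4.63422657e-04,
        8.22639005e-03, -8.05476901e-06]), 'eef_pos': array([0.14983121, 0.50274132, 0.23060662]), 'eef_rot': array([-4.53573139e-01, -3.10823543e+00,  2.43025061e-03]), 'force': array([-0.24460856,  0.70428396,  0.66074905]), 'moment': array([-0.00595521, -0.08104075, -0.02671717]), 'gripper_force': 0.0, 'opening': 0.08554231965618805}
scene 421.52142872603065 277.2283169107439 205.62299840114855 [[ 0.5371386  -0.84342969  0.01041538]
 [-0.61901082 -0.4025451  -0.67437604]
 [ 0.57298144  0.35578617 -0.73831462]] [-0.28082753  0.38076988  0.75292207] cam [-0.04486639 -0.35146049  0.81560038]
top 479.7187329076596 282.4664274462668 213.75099625077334 [[ 0.01758365 -0.99973323 -0.01497584]
 [-0.9923175  -0.01561477 -0.12272797]
 [ 0.12246138  0.01701879 -0.99232735]] [0.01902382 0.57858889 1.1695821 ] cam [0.43058074 0.00814841 1.23190224]
```

View pics/top0.png

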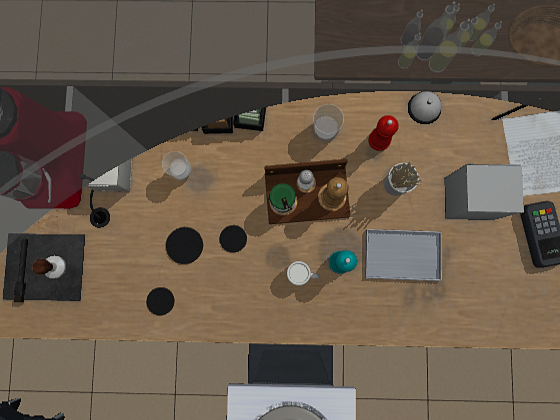

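View pics/scene0.png

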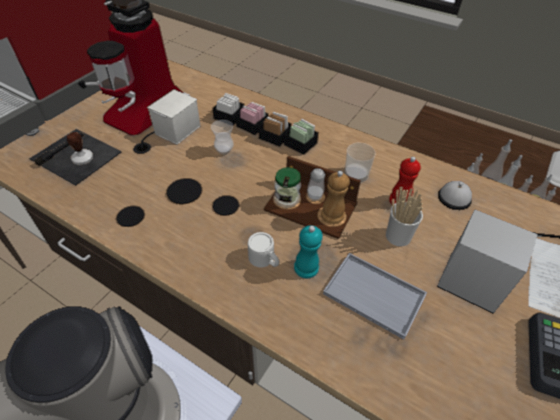

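The top view shows the stand around (308,193) with the jar (left), the mill (right) and the salt behind them. The tray is at (403,256), the upside-down cup at (300,272) and a teal mill decoy at (343,262). Of the black discs, (184,245) is the largest at about 37 px, which is roughly 96 mm. The stirrers are at (403,178), right of the mill.

```bash
cat > h.py <<'E'
import numpy as np,cv2
def ray(c,u,v,z):
    R,t=c["R"],c["t"]; o=-R.T@t
    d=R.T@np.array([(u-c["cx"])/c["fx"],(v-c["cy"])/c["fy"],1]); return o+d*(z-o[2])/d[2]
def proj(c,X):
    p=c["R"]@np.array(X)+c["t"]; return np.array([c["fx"]*p[0]/p[2]+c["cx"],c["fy"]*p[1]/p[2]+c["cy"]])
def rays_meet(ca,pa,cb,pb):
    A=[];b=[]
    for c,p in((ca,pa),(cb,pb)):
        o=-c["R"].T@c["t"];d=ray(c,*p,0)-o;d/=np.linalg.norm(d);P=np.eye(3)-np.outer(d,d);A.append(P);b.append(P@o)
    return np.linalg.lstsq(np.vstack(A),np.hstack(b),rcond=None)[0]
E
python3 - <<'E'
from h import *
for n in("top","scene"):
    c=dict(np.load(n+"0.npz")); f=c["frame"]; hsv=cv2.cvtColor(f,cv2.COLOR_RGB2HSV)
    g=f.max(2)
    for nm,m,z,amin in(("black",(g<45),.006,150),("green",(hsv[...,0]>55)&(hsv[...,0]<80)&(hsv[...,1]>120),.096,60),("grey",(hsv[...,1]<60)&(g>110),.0,300)):
        cs,_=cv2.findContours(m.astype(np.uint8),cv2.RETR_EXTERNAL,cv2.CHAIN_APPROX_NONE)
        for k in cs:
            if cv2.contourArea(k)<amin or cv2.contourArea(k)>8000: continue
            P=np.array([ray(c,*p[0],z)[:2] for p in k],np.float32)
            r=cv2.minAreaRect(P); (x,y),R=cv2.minEnclosingCircle(k)
            print(n,nm,"px",round(x),round(y),"rect",np.round(r[0],4),np.round(r[1],4),round(r[2],1))
c=dict(np.load("top0.npz"));f=c["frame"][:,:,::-1]
cv2.imwrite("pics/a.png",cv2.resize(f[150:235,255:435],None,fx=4.4,fy=4.4,interpolation=cv2.INTER_CUBIC))
c=dict(np.load("scene0.npz"));f=c["frame"][:,:,::-1]
cv2.imwrite("pics/b.png",cv2.resize(f[145:245,250:380],None,fx=6,fy=6,interpolation=cv2.INTER_CUBIC))
E
```

```text
top black px 32 412 rect [0.0863 0.6394] [0.0474 0.1611] 1.3
top black px 290 364 rect [0.2073 0.0042] [0.2091 0.0916] 89.9
top black px 160 301 rect [0.3549 0.3349] [0.0653 0.066 ] 2.6
top black px 550 247 rect [ 0.5056 -0.65  ] [0.0527 0.0572] 9.7
top black px 44 266 rect [0.4333 0.6379] [0.1999 0.171 ] 89.9
top black px 184 245 rect [0.4973 0.2802] [0.0925 0.0926] 2.2
top black px 233 239 rect [0.5161 0.1549] [0.0642 0.067 ] 1.0
top black px 542 234 rect [ 0.533  -0.6115] [0.1657 0.0632] 21.6
top black px 96 208 rect [0.5901 0.5041] [0.1007 0.0494] 3.8
top black px 306 170 rect [ 0.6829 -0.0305] [0.0542 0.2135] 5.9
top black px 240 108 rect [0.8317 0.1338] [0.0878 0.2392] 22.0
top green px 282 196 rect [0.6137 0.0295] [0.0603 0.0606] 64.0
top grey px 291 404 rect [0.1152 0.    ] [0.0808 0.3167] 1.3
top grey px 470 374 rect [ 0.1918 -0.4391] [0.2043 0.1237] 89.9
top grey px 301 272 rect [ 0.4333 -0.0151] [0.0603 0.0634] 31.7
top grey px 404 254 rect [ 0.4838 -0.2816] [0.1901 0.1247] 88.8
top grey px 177 165 rect [0.7033 0.3105] [0.0795 0.0605] 84.4
top grey px 514 160 rect [ 0.7331
[... 1454 characters left out ...]
ne grey px 517 263 rect [ 0.7487 -0.5146] [0.2253 0.2357] 0.5
scene grey px 24 226 rect [0.1816 0.5493] [0.3223 0.0631] 73.4
scene grey px 458 192 rect [ 0.8995 -0.3468] [0.0871 0.0663] 33.1
scene grey px 359 162 rect [ 0.8666 -0.0638] [0.1639 0.0781] 21.6
scene grey px 222 136 rect [0.7405 0.3411] [0.1569 0.066 ] 38.7
scene grey px 174 116 rect [0.7606 0.5279] [0.2767 0.1613] 67.6
scene grey px 10 102 rect [0.514  1.0458] [0.1847 0.0852] 56.3
scene grey px 398 106 rect [ 1.1692 -0.0424] [0.2053 0.5127] 0.3
scene grey px 255 67 rect [1.1378 0.4604] [0.2804 0.2149] 6.1
scene grey px 183 48 rect [1.0624 0.813 ] [0.183  0.1147] 89.0
scene grey px 408 10 rect [1.9537 0.1981] [0.4884 0.1037] 89.9
```

View pics/a.png

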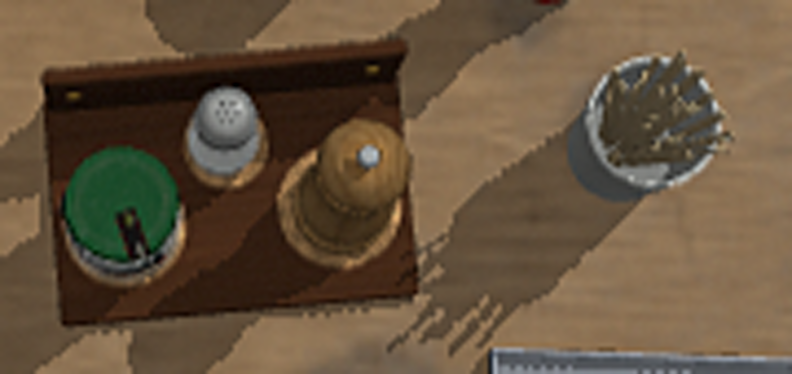

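View pics/b.png

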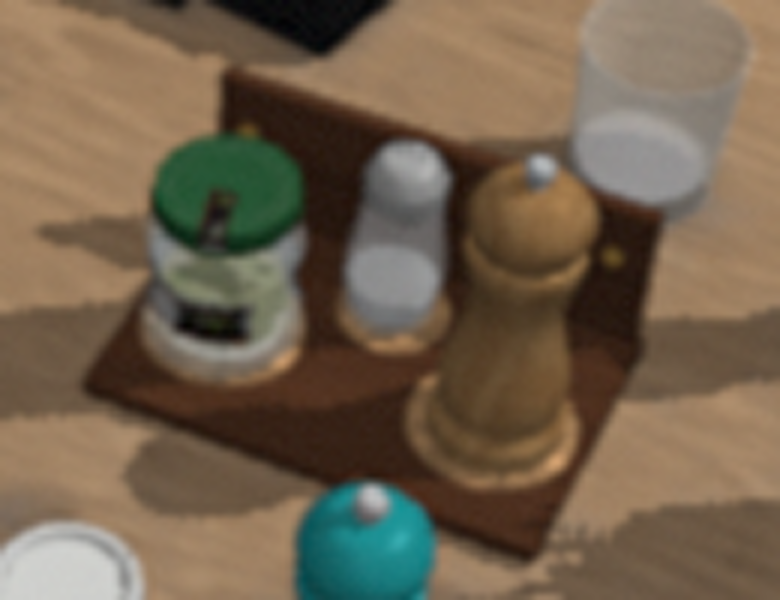

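The crops show the jar on the stand's +y spot, the mill on the -y spot and the salt behind them in the middle. In the top crop the board's front corners are at (63,324) and (417,298), and the panel top is at (43,75) to (407,42). In the scene crop the mill's knob is at (540,170).

```bash
python3 - <<'E'
from h import *
T=dict(np.load("top0.npz"));S=dict(np.load("scene0.npz"))
t=lambda x,y:(255+(x+.5)/4.4-.5,150+(y+.5)/4.4-.5)
s=lambda x,y:(250+(x+.5)/6-.5,145+(y+.5)/6-.5)
for nm,a,b,z in(("FL",(63,322),(90,383),.012),("FR",(417,296),(533,551),.012),("PL",(43,75),(230,70),.087),("PR",(407,43),(661,208),.087),
  ("knob",(368,156),(540,170),.162-.005),("saltcap",(227,106),(409,165),.1),("lid",(121,202),(228,187),.096),
  ("millbase",(341,215),(493,428),.012+.0)):
    A=ray(T,*t(*a),z);B=ray(S,*s(*b),z);print(nm,A.round(4),B.round(4),"meet",rays_meet(T,t(*a),S,s(*b)).round(4))
E
```

```text
FL [0.5573 0.0633 0.012 ] [0.5529 0.0578 0.012 ] meet [0.5587 0.0629 0.0034]
FR [ 0.5757 -0.1421  0.012 ] [ 0.5744 -0.143   0.012 ] meet [ 0.576  -0.1424  0.0098]
PL [0.6868 0.0739 0.087 ] [0.6838 0.0703 0.087 ] meet [0.6882 0.0736 0.0822]
PR [ 0.7077 -0.1272  0.087 ] [ 0.7077 -0.1249  0.087 ] meet [ 0.7068 -0.1262  0.0885]
knob [ 0.6308 -0.0989  0.157 ] [ 0.6291 -0.0991  0.157 ] meet [ 0.631  -0.0988  0.1555]
saltcap [ 0.668  -0.0277  0.1   ] [ 0.6605 -0.0304  0.1   ] meet [ 0.6693 -0.0273  0.0916]
lid [0.6148 0.0292 0.096 ] [0.612  0.0276 0.096 ] meet [0.6153 0.0294 0.0924]
millbase [ 0.6227 -0.0978  0.012 ] [ 0.6242 -0.0988  0.012 ] meet [ 0.623  -0.0984  0.0129]
```

```bash
cat > go.py <<'E'
import sys,numpy as np
from scipy.spatial.transform import Rotation as Ro
from plant import arm
# usage: go.py x y z yaw  (yaw: world angle of the tool's y axis) -> shift & turn in tool axes/units
x,y,z,a=map(float,sys.argv[1:5]); s=arm.get_state()
R=Ro.from_rotvec(s["eef_rot"]).as_matrix()
yv=np.array([np.cos(a),np.sin(a),0]);zv=np.array([0,0,-1.]);G=np.c_[np.cross(yv,zv),yv,zv]
print("t",round(s["t"],2),"pos",s["eef_pos"].round(4),"open",round(s["opening"],4),"F",s["force"].round(1),"q",s["qpos"].round(2))
d=np.array([x,y,z])-s["eef_pos"]
print("shift units, current tool:",(R.T@d/.075).round(3)," in goal-turned tool:",(G.T@d/.075).round(3))
print("turn units:",(Ro.from_matrix(R.T@G).as_rotvec()/np.pi).round(4))
E
python3 go.py .629 -.099 .28 .096
```

```text
t 0.1 pos [0.1499 0.5028 0.2307] open 0.0854 F [ 0.9 -0.1  0.4] q [ 1.14  0.34  1.52  0.    1.28 -0.15]
shift units, current tool: [-8.415 -5.865 -0.651]  in goal-turned tool: [-8.6    5.59  -0.657]
turn units: [-4.000e-04  2.000e-04  3.772e-01]
```

Call:
{"fn": "apply_moves", "kwargs": {"series": "0 0 -0.33 0 0 0.047 1;0 0 -0.33 0 0 0.047 1;0 0 0 0 0 0.047 1;0 0 0 0 0 0.047 1;0 0 0 0 0 0.047 1;0 0 0 0 0 0.047 1;0 0 0 0 0 0.047 1;0 0 0 0 0 0.047 1;0 0 0 0 0 0 1;0 0 0 0 0 0 1"}}

```text
t: 1.1
eef_pos: [0.15, 0.503, 0.2805]
eef_rot: [2.103, 2.334, -0.001]
force: [0.6, -0.3, 0.3]
opening: 0.0853
gripper_force: 0.0
```

```bash
python3 go.py .629 -.099 .28 .096
```

```text
t 1.1 pos [0.15   0.503  0.2805] open 0.0853 F [ 0.6 -0.3  0.3] q [1.13 0.31 1.44 0.   1.4  1.03]
shift units, current tool: [-8.645  5.522  0.01 ]  in goal-turned tool: [-8.602e+00  5.588e+00  7.000e-03]
turn units: [-0.0001  0.0001  0.0025]
```

Call:
{"fn": "apply_moves", "kwargs": {"series": "-0.43 0.276 0 0 0 0 1;-0.43 0.276 0 0 0 0 1;-0.43 0.276 0 0 0 0 1;-0.43 0.276 0 0 0 0 1;-0.43 0.276 0 0 0 0 1;-0.43 0.276 0 0 0 0 1;-0.43 0.276 0 0 0 0 1;-0.43 0.276 0 0 0 0 1;-0.43 0.276 0 0 0 0 1;-0.43 0.276 0 0 0 0 1"}}

```text
t: 2.1
eef_pos: [0.3888, 0.2015, 0.2809]
eef_rot: [2.104, 2.333, 0.001]
force: [0.5, 1.4, 0.2]
opening: 0.0851
gripper_force: 0.0
```

Call:
{"fn": "apply_moves", "kwargs": {"series": "-0.43 0.276 0 0 0 0.0025 1;-0.43 0.276 0 0 0 0 1;-0.43 0.276 0 0 0 0 1;-0.43 0.276 0 0 0 0 1;-0.43 0.276 0 0 0 0 1;-0.43 0.276 0 0 0 0 1;-0.43 0.276 0 0 0 0 1;-0.43 0.276 0 0 0 0 1;-0.43 0.276 0 0 0 0 1;-0.43 0.276 0 0 0 0 1"}}

```text
t: 3.1
eef_pos: [0.6248, -0.1005, 0.2806]
eef_rot: [-2.113, -2.325, -0.0]
force: [-0.4, 0.6, 0.7]
opening: 0.0852
gripper_force: 0.0
```

```bash
python3 go.py .629 -.099 .28 .096; python3 - <<'E'
from h import *
from plant import arm
c=arm.read_camera("wrist");np.savez("w1.npz",**c);cv2.imwrite("pics/w1.png",c["frame"][:,:,::-1])
print(c["fx"],-c["R"].T@c["t"],c["R"][2],[proj(c,p).round() for p in((.630,-.099,.157),(.665,-.03,.1),(.615,.029,.096))])
E
```

```text
t 3.1 pos [ 0.6248 -0.1005  0.2806] open 0.0852 F [-0.4  0.6  0.7] q [-0.28  0.52  1.11  0.    1.51 -0.38]
shift units, current tool: [0.014 0.058 0.008]  in goal-turned tool: [0.014 0.058 0.008]
turn units: [-0.0001 -0.0001 -0.0002]
317.925337906808 [ 0.61817616 -0.03222769  0.4230497 ] [ 0.02613842 -0.27038011 -0.96239876] [array([282., 204.]), array([324., 125.]), array([279.,  54.])]
```

View pics/w1.png

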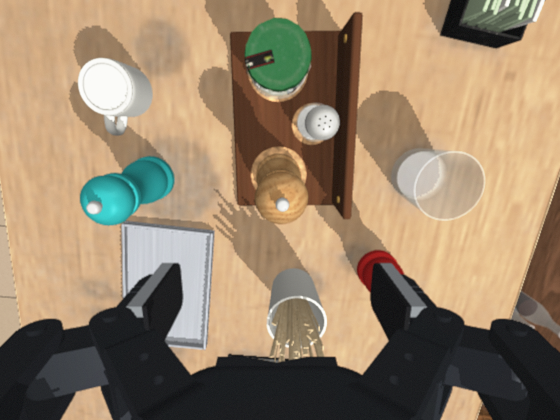

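The wrist view has the mill's knob at (283,204), the salt cap at (320,122) and the lid at (278,54), all within 4 px of prediction. The board's front edge runs (231,32) to (237,206).

```bash
python3 - <<'E'
from h import *
c=dict(np.load("w1.npz"))
for n,p,z in(("knob",(283,204),.157),("cap",(321,122),.1),("lid",(278.5,54),.096),("FL",(231,31.5),.012),("FR",(237,206),.012),("panL",(360,14),.087),("panR",(351,218),.087),("panRin",(342,218),.087)): print(n,ray(c,*p,z).round(4))
f=c["frame"];hsv=cv2.cvtColor(f,cv2.COLOR_RGB2HSV)
m=((hsv[...,0]>55)&(hsv[...,0]<80)&(hsv[...,1]>120)).astype(np.uint8);m[:, 340:]=0
k=max(cv2.findContours(m,0,1)[0],key=cv2.contourArea);P=np.array([ray(c,*p[0],.096)[:2] for p in k],np.float32);print("lid circ",cv2.minEnclosingCircle(P))
E
python3 go.py .630 -.0988 .115 .096
```

```text
knob [ 0.6306 -0.0993  0.157 ]
cap [ 0.6619 -0.0278  0.1   ]
lid [0.6145 0.0293 0.096 ]
FL [0.5565 0.0635 0.012 ]
FR [ 0.5765 -0.1444  0.012 ]
panL [0.6869 0.0722 0.087 ]
panR [ 0.7103 -0.1256  0.087 ]
panRin [ 0.7004 -0.1265  0.087 ]
lid circ ((0.6133597493171692, 0.029585542157292366), 0.02256271429359913)
t 3.15 pos [ 0.6271 -0.1054  0.2791] open 0.0851 F [-3.9 -3.2 -0.8] q [-0.29  0.53  1.1  -0.    1.51 -0.38]
shift units, current tool: [0.09  0.047 2.188]  in goal-turned tool: [0.084 0.047 2.189]
turn units: [ 0.0001  0.0007 -0.0013]
```

Call:
{"fn": "apply_moves", "kwargs": {"series": "0.085 0.047 0.1 0 0 0 1;0 0 0.35 0 0 0 1;0 0 0.35 0 0 0 1;0 0 0.35 0 0 0 1;0 0 0.35 0 0 0 1;0 0 0.3 0 0 0 1;0 0 0.2 0 0 0 1;0 0 0.19 0 0 0 1;0 0 0 0 0 0 1;0 0 0 0 0 0 1"}}

```text
t: 4.15
eef_pos: [0.6268, -0.0915, 0.1167]
eef_rot: [-2.114, -2.323, -0.0]
force: [0.8, 0.2, 0.4]
opening: 0.0849
gripper_force: 0.0
```

```bash
python3 go.py .630 -.0988 .115 .096
```

```text
t 4.15 pos [ 0.6268 -0.0915  0.1167] open 0.0849 F [0.8 0.2 0.4] q [-0.27  0.64  1.36  0.    1.15 -0.36]
shift units, current tool: [-0.101  0.034  0.023]  in goal-turned tool: [-0.101  0.034  0.023]
turn units: [-0.0001 -0.0001 -0.0006]
```

Call:
{"fn": "apply_moves", "kwargs": {"series": "-0.1 0.034 0.02 0 0 0 1;0 0 0 0 0 0 1;0 0 0 0 0 0 1;0 0 0 0 0 0 -1;0 0 0 0 0 0 -1;0 0 0 0 0 0 -1;0 0 0 0 0 0 -1;0 0 0 0 0 0 -1;0 0 0 0 0 0 -1;0 0 0 0 0 0 -1"}}

```text
t: 5.15
eef_pos: [0.6304, -0.0997, 0.1157]
eef_rot: [2.117, 2.321, 0.001]
force: [-1.6, -0.4, 5.8]
opening: 0.0458
gripper_force: 61.6
```

```bash
python3 go.py .630 -.0988 .115 .096
```

```text
t 5.15 pos [ 0.6304 -0.0997  0.1157] open 0.0458 F [-1.6 -0.4  5.8] q [-0.28  0.65  1.34  0.    1.15 -0.37]
shift units, current tool: [ 0.012 -0.004  0.009]  in goal-turned tool: [ 0.012 -0.004  0.009]
turn units: [ 0.0002  0.0001 -0.0013]
```

Call:
{"fn": "apply_moves", "kwargs": {"series": "0 0 -0.05 0 0 0 -1;0 0 -0.15 0 0 0 -1;0 0 -0.25 0 0 0 -1;0 0 -0.35 0 0 0 -1;0 0 -0.35 0 0 0 -1;0 0 -0.35 0 0 0 -1;0 0 -0.35 0 0 0 -1;0 0 -0.2 0 0 0 -1;0 0 -0.1 0 0 0 -1;0 0 0 0 0 0 -1"}}

```text
t: 6.15
eef_pos: [0.6305, -0.0997, 0.2773]
eef_rot: [2.116, 2.32, 0.001]
force: [0.5, -0.2, -2.7]
opening: 0.0461
gripper_force: 61.8
```

```bash
python3 go.py .484 -.227 .28 .096; python3 - <<'E'
from h import *
from plant import arm
c=arm.read_camera("scene");np.savez("s2.npz",**c)
d=arm.read_camera("wrist");np.savez("w2.npz",**d)
cv2.imwrite("pics/w2.png",np.hstack([cv2.resize(c["frame"][40:340,150:500],(400,343)),cv2.resize(d["frame"],(400,300),interpolation=3)[:,:] if 0 else cv2.copyMakeBorder(cv2.resize(d["frame"],(400,300)),0,43,0,0,0)])[:,:,::-1])
E
```

```text
t 6.15 pos [ 0.6305 -0.0997  0.2773] open 0.0461 F [ 0.5 -0.2 -2.7] q [-0.28  0.53  1.1   0.    1.51 -0.37]
shift units, current tool: [-1.51  -2.1   -0.039]  in goal-turned tool: [-1.502 -2.106 -0.036]
turn units: [ 0.0005  0.0002 -0.0013]
```

View pics/w2.png

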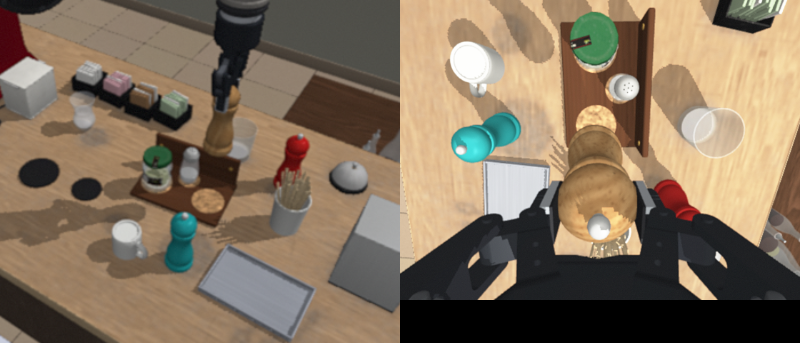

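Call:
{"fn": "apply_moves", "kwargs": {"series": "-0.1 -0.13 -0.036 0 0 0 -1;-0.2 -0.28 0 0 0 0 -1;-0.21 -0.3 0 0 0 0 -1;-0.21 -0.3 0 0 0 0 -1;-0.21 -0.3 0 0 0 0 -1;-0.21 -0.3 0 0 0 0 -1;-0.2 -0.28 0 0 0 0 -1;-0.1 -0.15 0 0 0 0 -1;-0.07 -0.06 0 0 0 0 -1;0 0 0 0 0 0 -1"}}

```text
t: 7.25
eef_pos: [0.4835, -0.2274, 0.2789]
eef_rot: [-2.118, -2.32, -0.0]
force: [0.6, -0.2, -1.7]
opening: 0.0461
gripper_force: 62.0
```

```bash
python3 go.py .484 -.227 .11 .096; python3 - <<'E'
from h import *
from plant import arm
c=arm.read_camera("wrist");np.savez("w3.npz",**c);T=arm.read_camera("top");np.savez("t3.npz",**T);S=arm.read_camera("scene")
print([proj(c,p).round() for p in((.484+.062,-.279+.095,.014),(.484-.062,-.279+.095,.014))])
cv2.imwrite("pics/w3.png",np.hstack([c["frame"][:,:440],cv2.resize(S["frame"][190:340,300:450],(360,420))])[:,:,::-1])
f=T["frame"];hsv=cv2.cvtColor(f,cv2.COLOR_RGB2HSV)
# cork spot of mill on stand
p=proj(T,(.6284,-.0966,.012)).astype(int);print("spot px",p)
m=np.zeros(f.shape[:2],np.uint8);m[p[1]-14:p[1]+15,p[0]-14:p[0]+15]=(f[p[1]-14:p[1]+15,p[0]-14:p[0]+15].max(2)>120)
k=max(cv2.findContours(m,0,1)[0],key=cv2.contourArea);P=np.array([ray(T,*q[0],.012)[:2] for q in k],np.float32);print("millspot",cv2.minEnclosingCircle(P),cv2.fitEllipse(P))
E
```

```text
t 7.25 pos [ 0.4835 -0.2274  0.2789] open 0.0461 F [ 0.6 -0.2 -1.7] q [-0.58  0.33  1.41  0.    1.4  -0.67]
shift units, current tool: [0.004 0.006 2.252]  in goal-turned tool: [0.005 0.007 2.252]
turn units: [ 0.     -0.0001 -0.0017]
[array([329., 148.]), array([230., 139.])]
spot px [331 196]
millspot ((0.6282058954238892, -0.09645798057317734), 0.03607310727238655) ((0.6280203461647034, -0.09647148102521896), (0.06910943239927292, 0.06937786191701889), 158.0956268310547)
```

View pics/w3.png

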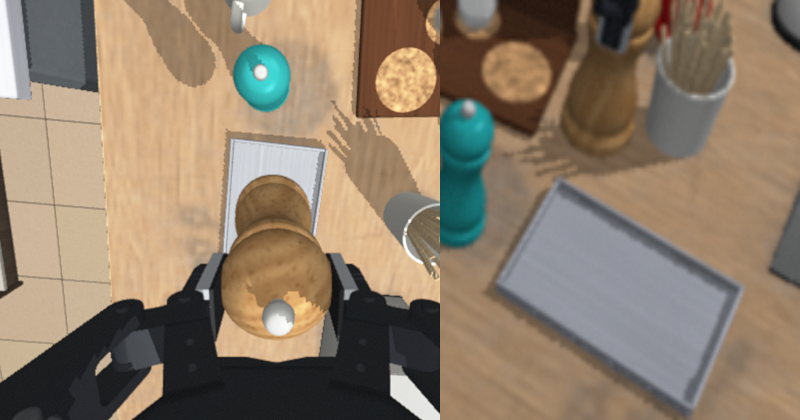

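The wrist view shows the mill held upright above the tray. The tray corners at (327,148) and (230,138) match prediction within 2 px, so I am lowering it.

Call:
{"fn": "apply_moves", "kwargs": {"series": "0 0 0.2 0 0 0 -1;0 0 0.4 0 0 0 -1;0 0 0.4 0 0 0 -1;0 0 0.4 0 0 0 -1;0 0 0.35 0 0 0 -1;0 0 0.2 0 0 0 -1;0 0 0.15 0 0 0 -1;0 0 0.08 0 0 0 -1;0 0 0.05 0 0 0 -1;0 0 0 0 0 0 -1"}}

```text
t: 8.4
eef_pos: [0.484, -0.2269, 0.1118]
eef_rot: [2.117, 2.321, 0.0]
force: [-0.5, 0.1, -0.6]
opening: 0.0458
gripper_force: 62.0
```

```bash
python3 go.py .484 -.227 .109 .096
```

```text
t 8.4 pos [ 0.484  -0.2269  0.1118] open 0.0458 F [-0.5  0.1 -0.6] q [-0.58  0.48  1.66  0.    1.   -0.67]
shift units, current tool: [-0.002 -0.001  0.038]  in goal-turned tool: [-0.002 -0.001  0.038]
turn units: [ 0.0001  0.     -0.0012]
```

Call:
{"fn": "apply_moves", "kwargs": {"series": "0 0 0.013 0 0 0 -1;0 0 0.013 0 0 0 -1;0 0 0.01 0 0 0 -1;0 0 0 0 0 0 -1;0 0 0 0 0 0 -1;0 0 0 0 0 0 -1;0 0 0 0 0 0 -1;0 0 0 0 0 0 -1;0 0 0 0 0 0 -1;0 0 0 0 0 0 -1"}}

```text
t: 9.4
eef_pos: [0.4838, -0.2269, 0.109]
eef_rot: [-2.117, -2.321, -0.0]
force: [-0.6, 0.8, -2.3]
opening: 0.0455
gripper_force: 62.0
```

Call:
{"fn": "apply_moves", "kwargs": {"series": "0 0 0.01 0 0 0 -1;0 0 0.01 0 0 0 -1;0 0 0 0 0 0 -1;0 0 0 0 0 0 -1;0 0 0 0 0 0 -1;0 0 0 0 0 0 -1;0 0 0 0 0 0 -1;0 0 0 0 0 0 -1;0 0 0 0 0 0 -1;0 0 0 0 0 0 -1"}}

```text
t: 10.4
eef_pos: [0.4838, -0.2269, 0.1077]
eef_rot: [2.117, 2.321, 0.0]
force: [-1.6, -0.8, 4.1]
opening: 0.0458
gripper_force: 62.5
```

Call:
{"fn": "apply_moves", "kwargs": {"series": "0 0 0 0 0 0 1;0 0 0 0 0 0 1;0 0 0 0 0 0 1;0 0 0 0 0 0 1;0 0 0 0 0 0 1;0 0 -0.1 0 0 0 1;0 0 -0.3 0 0 0 1;0 0 -0.5 0 0 0 1;0 0 -0.6 0 0 0 1;0 0 -0.5 0 0 0 1"}}

```text
t: 11.4
eef_pos: [0.4838, -0.2269, 0.2604]
eef_rot: [2.116, 2.32, 0.001]
force: [0.9, 0.2, -0.7]
opening: 0.0853
gripper_force: 0.0
```

```bash
python3 go.py .6145 .0293 .25 .096; python3 - <<'E'
from h import *
from plant import arm
c=arm.read_camera("top");np.savez("t4.npz",**c);S=arm.read_camera("scene");np.savez("s4.npz",**S)
cv2.imwrite("pics/t4.png",np.hstack([c["frame"][140:320,230:470],S["frame"][140:320,260:450]])[:,:,::-1])
E
```

```text
t 11.4 pos [ 0.4838 -0.2269  0.2604] open 0.0853 F [ 0.9  0.2 -0.7] q [-0.58  0.34  1.45  0.    1.35 -0.67]
shift units, current tool: [3.242 2.048 0.139]  in goal-turned tool: [3.233 2.062 0.139]
turn units: [ 0.0005  0.0003 -0.0013]
```

View pics/t4.png

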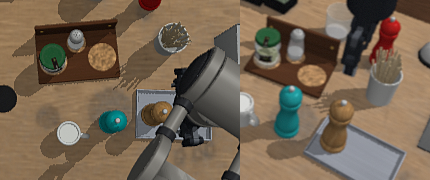

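The pictures show the mill standing upright on the tray at its left end. I'm going to the jar next.

Call:
{"fn": "apply_moves", "kwargs": {"series": "0.2 0.13 0 0 0 0 1;0.4 0.25 0 0 0 0 1;0.4 0.25 0 0 0 0 1;0.4 0.25 0 0 0 0 1;0.4 0.25 0 0 0 0 1;0.4 0.25 0 0 0 0 1;0.4 0.25 0 0 0 0 1;0.4 0.25 0 0 0 0 1;0.24 0.168 0 0 0 0 1;0 0 0 0 0 0 1"}}

```text
t: 12.5
eef_pos: [0.6149, 0.0319, 0.2566]
eef_rot: [-2.112, -2.324, -0.0]
force: [-1.2, 0.2, -0.3]
opening: 0.0853
gripper_force: 0.0
```

```bash
python3 go.py .6145 .0293 .051 .096;
```

```text
t 12.5 pos [0.6149 0.0319 0.2566] open 0.0853 F [-1.2  0.2 -0.3] q [-0.07  0.5   1.21  0.    1.44 -0.17]
shift units, current tool: [-0.037 -0.006  2.741]  in goal-turned tool: [-0.034 -0.009  2.741]
turn units: [-0.0003 -0.0003 -0.0002]
```

Call:
{"fn": "apply_moves", "kwargs": {"series": "0 0 0.1 0 0 0 1;0 0 0.3 0 0 0 1;0 0 0.4 0 0 0 1;0 0 0.4 0 0 0 1;0 0 0.35 0 0 0 1;0 0 0.2 0 0 0 1;0 0 0.1 0 0 0 1;0 0 0 0 0 0 1;0 0 0 0 0 0 1;0 0 0 0 0 0 1"}}

```text
t: 13.5
eef_pos: [0.615, 0.0289, 0.12]
eef_rot: [2.116, 2.32, 0.002]
force: [-0.6, -0.3, -0.4]
opening: 0.0854
gripper_force: 0.0
```

```bash
python3 go.py .6142 .0293 .051 .096;
```

```text
t 13.5 pos [0.615  0.0289 0.12  ] open 0.0854 F [-0.6 -0.3 -0.4] q [-0.08  0.6   1.41  0.    1.12 -0.17]
shift units, current tool: [ 0.007 -0.012  0.92 ]  in goal-turned tool: [ 0.006 -0.01   0.92 ]
turn units: [ 0.0007  0.0001 -0.0014]
```

Call:
{"fn": "apply_moves", "kwargs": {"series": "0.007 -0.01 0.15 0 0 0 1;0 0 0.25 0 0 0 1;0 0 0.25 0 0 0 1;0 0 0.15 0 0 0 1;0 0 0.1 0 0 0 1;0 0 0.02 0 0 0 1;0 0 0 0 0 0 1;0 0 0 0 0 0 -1;0 0 0 0 0 0 -1;0 0 0 0 0 0 -1"}}

```text
t: 14.5
eef_pos: [0.6144, 0.0296, 0.0515]
eef_rot: [2.116, 2.32, 0.002]
force: [-1.5, 0.4, 6.2]
opening: 0.0625
gripper_force: 65.8
```

Call:
{"fn": "apply_moves", "kwargs": {"series": "0 0 0 0 0 0 -1;0 0 0 0 0 0 -1;0 0 0 0 0 0 -1;0 0 0 0 0 0 -1;0 0 0 0 0 0 -1;0 0 0 0 0 0 -1;0 0 0 0 0 0 -1;0 0 0 0 0 0 -1;0 0 0 0 0 0 -1;0 0 0 0 0 0 -1"}}

```text
t: 15.5
eef_pos: [0.6143, 0.0296, 0.0515]
eef_rot: [2.116, 2.32, 0.002]
force: [-1.0, 0.0, 5.7]
opening: 0.0624
gripper_force: 65.8
```

Call:
{"fn": "apply_moves", "kwargs": {"series": "0 0 -0.05 0 0 0 -1;0 0 -0.15 0 0 0 -1;0 0 -0.3 0 0 0 -1;0 0 -0.4 0 0 0 -1;0 0 -0.45 0 0 0 -1;0 0 -0.45 0 0 0 -1;0 0 -0.45 0 0 0 -1;0 0 -0.3 0 0 0 -1;0 0 -0.1 0 0 0 -1;0 0 0 0 0 0 -1"}}

```text
t: 16.5
eef_pos: [0.6138, 0.0296, 0.2496]
eef_rot: [2.116, 2.32, 0.002]
force: [0.2, 0.2, -2.4]
opening: 0.0626
gripper_force: 66.3
```

```bash
python3 go.py .483 -.327 .25 .096;
```

```text
t 16.5 pos [0.6138 0.0296 0.2496] open 0.0626 F [ 0.2  0.2 -2.4] q [-0.08  0.5   1.23  0.    1.41 -0.17]
shift units, current tool: [-4.575 -2.174 -0.008]  in goal-turned tool: [-4.566 -2.192 -0.005]
turn units: [ 0.0006  0.0001 -0.0013]
```

Call:
{"fn": "apply_moves", "kwargs": {"series": "-0.15 -0.07 0 0 0 0 -1;-0.3 -0.14 0 0 0 0 -1;-0.35 -0.17 0 0 0 0 -1;-0.35 -0.17 0 0 0 0 -1;-0.35 -0.17 0 0 0 0 -1;-0.35 -0.17 0 0 0 0 -1;-0.35 -0.17 0 0 0 0 -1;-0.35 -0.17 0 0 0 0 -1;-0.35 -0.17 0 0 0 0 -1;-0.35 -0.17 0 0 0 0 -1"}}

```text
t: 17.5
eef_pos: [0.5169, -0.2252, 0.2466]
eef_rot: [-2.115, -2.318, 0.002]
force: [0.7, 0.3, -1.9]
opening: 0.0625
gripper_force: 66.3
```

Call:
{"fn": "apply_moves", "kwargs": {"series": "-0.35 -0.17 0 0 0 0 -1;-0.35 -0.16 0 0 0 0 -1;-0.3 -0.13 0 0 0 0 -1;-0.2 -0.09 0 0 0 0 -1;-0.12 -0.05 0 0 0 0 -1;0 0 0 0 0 0 -1;0 0 0 0 0 0 -1;0 0 0.3 0 0 0 -1;0 0 0.3 0 0 0 -1;0 0 0 0 0 0 -1"}}

```text
t: 18.5
eef_pos: [0.4821, -0.3242, 0.2006]
eef_rot: [-2.111, -2.318, -0.0]
force: [-0.2, -0.1, -2.8]
opening: 0.0625
gripper_force: 66.7
```

```bash
python3 go.py .483 -.327 .045 .096;
```

```text
t 18.5 pos [ 0.4821 -0.3242  0.2006] open 0.0625 F [-0.2 -0.1 -2.8] q [-0.72  0.47  1.41  0.    1.27 -0.82]
shift units, current tool: [-0.049  0.017  2.075]  in goal-turned tool: [-0.038  0.008  2.075]
turn units: [-0.0013 -0.0016 -0.0008]
```

Call:
{"fn": "apply_moves", "kwargs": {"series": "-0.035 0.01 0.2 0 0 0 -1;0 0 0.35 0 0 0 -1;0 0 0.4 0 0 0 -1;0 0 0.4 0 0 0 -1;0 0 0.3 0 0 0 -1;0 0 0.2 0 0 0 -1;0 0 0.12 0 0 0 -1;0 0 0.06 0 0 0 -1;0 0 0.02 0 0 0 -1;0 0 0 0 0 0 -1"}}

```text
t: 19.5
eef_pos: [0.4845, -0.3294, 0.0506]
eef_rot: [2.116, 2.32, 0.0]
force: [0.0, 0.4, -2.7]
opening: 0.0624
gripper_force: 66.8
```

```bash
python3 go.py .483 -.327 .044 .096;
```

```text
t 19.5 pos [ 0.4845 -0.3294  0.0506] open 0.0624 F [ 0.   0.4 -2.7] q [-0.73  0.64  1.57  0.    0.93 -0.82]
shift units, current tool: [ 0.033 -0.017  0.088]  in goal-turned tool: [ 0.033 -0.017  0.088]
turn units: [ 0.0003  0.0003 -0.0013]
```

Call:
{"fn": "apply_moves", "kwargs": {"series": "0.03 -0.015 0.03 0 0 0 -1;0 0 0.025 0 0 0 -1;0 0 0.015 0 0 0 -1;0 0 0.01 0 0 0 -1;0 0 0.01 0 0 0 -1;0 0 0.01 0 0 0 -1;0 0 0 0 0 0 -1;0 0 0 0 0 0 -1;0 0 0 0 0 0 -1;0 0 0 0 0 0 -1"}}

```text
t: 20.5
eef_pos: [0.4827, -0.3271, 0.0435]
eef_rot: [2.117, 2.321, -0.0]
force: [-2.9, 2.4, 6.9]
opening: 0.0621
gripper_force: 67.7
```

Call:
{"fn": "apply_moves", "kwargs": {"series": "0 0 0 0 0 0 1;0 0 0 0 0 0 1;0 0 0 0 0 0 1;0 0 0 0 0 0 1;0 0 -0.1 0 0 0 1;0 0 -0.3 0 0 0 1;0 0 -0.5 0 0 0 1;0 0 -0.6 0 0 0 1;0 0 -0.6 0 0 0 1;0 0 -0.5 0 0 -0.045 1"}}

```text
t: 21.5
eef_pos: [0.4828, -0.3271, 0.2406]
eef_rot: [1.944, 2.465, -0.0]
force: [0.2, -0.2, -0.4]
opening: 0.0851
gripper_force: 0.0
```

Call:
{"fn": "apply_moves", "kwargs": {"series": "0 0 0 0 0 -0.045 1;0 0 0 0 0 -0.045 1;0 0 0 0 0 -0.045 1;0 0 0 0 0 -0.045 1;0 0 0 0 0 -0.045 1;0 0 0 0 0 -0.045 1;0 0 0 0 0 -0.045 1;0 0 0 0 0 -0.045 1;0 0 0 0 0 -0.045 1;0 0 0 0 0 -0.045 1"}}

```text
t: 22.5
eef_pos: [0.4826, -0.327, 0.2378]
eef_rot: [-0.129, 3.139, -0.0]
force: [0.2, 0.1, 0.0]
opening: 0.0855
gripper_force: 0.0
```

```bash
python3 go.py .664 -.0290 .2 1.667; python3 - <<'E'
from h import *
from plant import arm
T=arm.read_camera("top");S=arm.read_camera("scene");np.savez("t5.npz",**T);np.savez("s5.npz",**S)
f=T["frame"]
for n,p0,h in(("mill",(.6280,-.0965),14),("jar",(.6163,.0288),14)):
    p=proj(T,(*p0,.012)).astype(int)
    m=np.zeros(f.shape[:2],np.uint8);sl=np.s_[p[1]-h:p[1]+h+1,p[0]-h:p[0]+h+1];m[sl]=f[sl].max(2)>120
    k=max(cv2.findContours(m,0,1)[0],key=cv2.contourArea);P=np.array([ray(T,*q[0],.012)[:2] for q in k],np.float32);print(n,cv2.minEnclosingCircle(P),cv2.fitEllipse(P)[:2])
a=cv2.resize(f[150:240,255:345],(400,400),interpolation=2);b=cv2.resize(S["frame"][150:250,260:360],(400,400),interpolation=2)
cv2.imwrite("pics/t5.png",np.hstack([a,b])[:,:,::-1])
cv2.imwrite("pics/s5.png",S["frame"][150:350,240:460,::-1])
E
```

```text
t 22.5 pos [ 0.4826 -0.327   0.2378] open 0.0855 F [0.2 0.1 0. ] q [-0.73  0.44  1.35  0.    1.35 -2.38]
shift units, current tool: [-2.736  3.761  0.504]  in goal-turned tool: [-2.789  3.722  0.504]
turn units: [-0.0001  0.0001 -0.0045]
mill ((0.6282058954238892, -0.09645798057317734), 0.03607310727238655) ((0.6280203461647034, -0.09647148102521896), (0.06910943239927292, 0.06937786191701889))
jar ((0.6131831407546997, 0.02922421135008335), 0.03572384640574455) ((0.6123944520950317, 0.029832644388079643), (0.0592804029583931, 0.065798819065094))
```

View pics/t5.png

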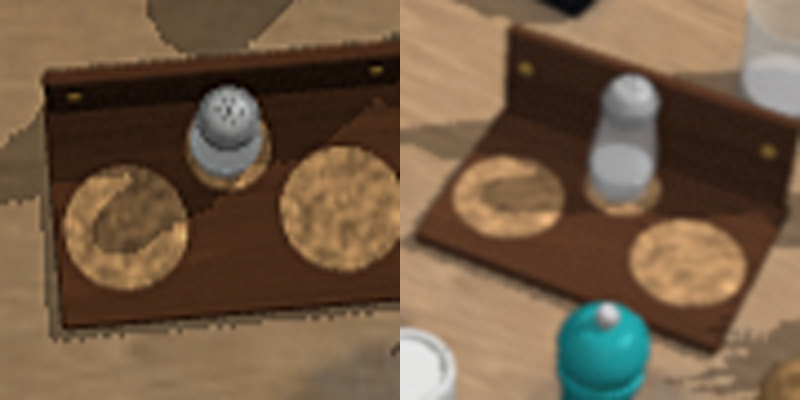

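View pics/s5.png

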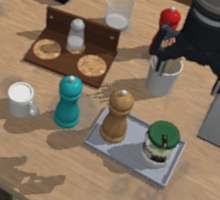

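The crops show both cork spots bare. In the top crop the jar spot is at (126,228) and the mill spot at (344,208). The salt is upright behind them, and both mill and jar stand in the tray.

```bash
python3 - <<'E'
from h import *
T=dict(np.load("t5.npz"));S=dict(np.load("s5.npz"))
t=lambda x,y:(255+(x+.5)/4.444-.5,150+(y+.5)/4.444-.5)
s=lambda x,y:(260+(x+.5)/4-.5,150+(y+.5)/4-.5)
for n,a,b,z in(("jarspot",(126,228),(108,196),.012),("millspot",(344,208),(287,262),.012),("cap",(230,112),(231,98),.095),("saltbodybottom",(227,150),(222,173),.03)):
    print(n,ray(T,*t(*a),z).round(4),ray(S,*s(*b),z).round(4),rays_meet(T,t(*a),S,s(*b)).round(4))
E
```

```text
jarspot [0.6144 0.0284 0.012 ] [0.6132 0.0285 0.012 ] [0.6143 0.0287 0.0109]
millspot [ 0.628  -0.0975  0.012 ] [ 0.6261 -0.0968  0.012 ] [ 0.6278 -0.097   0.0105]
cap [ 0.6664 -0.0283  0.095 ] [ 0.6584 -0.0309  0.095 ] [ 0.6677 -0.0278  0.0862]
saltbodybottom [ 0.6577 -0.0289  0.03  ] [ 0.6564 -0.0314  0.03  ] [ 0.6586 -0.0296  0.027 ]
```

Call:
{"fn": "apply_moves", "kwargs": {"series": "-0.15 0.2 0 0 0 -0.0045 1;-0.3 0.4 0 0 0 0 1;-0.33 0.44 0 0 0 0 1;-0.33 0.44 0 0 0 0 1;-0.33 0.44 0 0 0 0 1;-0.33 0.44 0 0 0 0 1;-0.33 0.44 0 0 0 0 1;-0.3 0.4 0 0 0 0 1;-0.25 0.33 0 0 0 0 1;-0.13 0.19 0 0 0 0 1"}}

```text
t: 23.6
eef_pos: [0.6662, -0.028, 0.2373]
eef_rot: [-0.14, 3.138, 0.001]
force: [0.0, -0.7, 0.4]
opening: 0.0854
gripper_force: 0.0
```

Call:
{"fn": "apply_moves", "kwargs": {"series": "0 0 0 0 0 0 1;0 0 0.1 0 0 0 1;0 0 0.2 0 0 0 1;0 0 0.2 0 0 0 1;0 0 0 0 0 0 1;0 0 0 0 0 0 1;0 0 0 0 0 0 1;0 0 0 0 0 0 1;0 0 0 0 0 0 1;0 0 0 0 0 0 1"}}

```text
t: 24.6
eef_pos: [0.6655, -0.0305, 0.2002]
eef_rot: [-0.142, 3.138, -0.0]
force: [-0.6, -0.2, -0.2]
opening: 0.0858
gripper_force: 0.0
```

```bash
python3 go.py .664 -.0290 .038 1.667; python3 - <<'E'
from h import *
from plant import arm
c=arm.read_camera("wrist");np.savez("w6.npz",**c);cv2.imwrite("pics/w6.png",c["frame"][:,:,::-1])
print(proj(c,(.664,-.029,.1)),proj(c,(.6163,.0288,.012)),proj(c,(.628,-.0965,.012)))
E
```

```text
t 24.6 pos [ 0.6655 -0.0305  0.2002] open 0.0858 F [-0.6 -0.2 -0.2] q [-0.16  0.63  1.13  0.    1.38 -1.82]
shift units, current tool: [0.019 0.022 2.162]  in goal-turned tool: [0.018 0.022 2.162]
turn units: [-0.      0.0002 -0.0019]
[278.55135123 210.74215013] [338.45959413 147.70370045] [215.3785447 147.9904106]
```

View pics/w6.png

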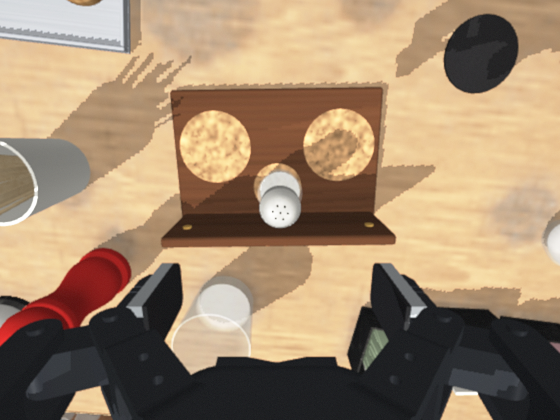

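The wrist view shows the salt cap at (280,207), the jar spot at (338,145), the mill spot at (215,146), and nothing within reach of the fingers.

```bash
python3 - <<'E'
from h import *
c=dict(np.load("w6.npz"))
for n,p,z in(("cap",(280,208),.097),("jar",(338.5,144.8),.012),("mill",(215.3,146),.012),("coaster",(481,53.5),.006)):print(n,ray(c,*p,z).round(4))
E
python3 go.py .6625 -.0295 .038 1.667
```

```text
cap [ 0.6625 -0.028   0.097 ]
jar [0.6134 0.0284 0.012 ]
mill [ 0.626  -0.0967  0.012 ]
coaster [0.5157 0.1541 0.006 ]
t 24.65 pos [ 0.6655 -0.0305  0.2001] open 0.0854 F [0.2 0.8 0.6] q [-0.16  0.63  1.13  0.    1.38 -1.82]
shift units, current tool: [0.039 0.016 2.161]  in goal-turned tool: [0.038 0.016 2.161]
turn units: [-0.      0.0001 -0.0019]
```

Call:
{"fn": "apply_moves", "kwargs": {"series": "0.04 0.013 0.1 0 0 -0.0015 1;0 0 0.25 0 0 0 1;0 0 0.3 0 0 0 1;0 0 0.3 0 0 0 1;0 0 0.2 0 0 0 1;0 0 0.05 0 0 0 1;0 0 0 0 0 0 1;0 0 0 0 0 0 1;0 0 0 0 0 0 1;0 0 0 0 0 0 1"}}

```text
t: 25.65
eef_pos: [0.6627, -0.0298, 0.1107]
eef_rot: [-0.149, 3.136, -0.0]
force: [0.6, -0.4, 0.1]
opening: 0.0854
gripper_force: 0.0
```

```bash
python3 go.py .6625 -.0295 .038 1.667
```

```text
t 25.65 pos [ 0.6627 -0.0298  0.1107] open 0.0854 F [ 0.6 -0.4  0.1] q [-0.16  0.7   1.26  0.    1.18 -1.83]
shift units, current tool: [0.004 0.005 0.97 ]  in goal-turned tool: [0.003 0.004 0.97 ]
turn units: [-0.0001  0.0005 -0.0003]
```

Call:
{"fn": "apply_moves", "kwargs": {"series": "0 0 0.1 0 0 0 1;0 0 0.25 0 0 0 1;0 0 0.25 0 0 0 1;0 0 0.2 0 0 0 1;0 0 0.12 0 0 0 1;0 0 0.05 0 0 0 1;0 0 0 0 0 0 1;0 0 0 0 0 0 1;0 0 0 0 0 0 -1;0 0 0 0 0 0 -1"}}

```text
t: 26.65
eef_pos: [0.6627, -0.0298, 0.0378]
eef_rot: [-0.149, 3.137, -0.0]
force: [-0.2, 0.4, -0.2]
opening: 0.0589
gripper_force: 0.0
```

Call:
{"fn": "apply_moves", "kwargs": {"series": "0 0 0 0 0 0 -1;0 0 0 0 0 0 -1;0 0 0 0 0 0 -1;0 0 0 0 0 0 -1;0 0 0 0 0 0 -1;0 0 0 0 0 0 -1;0 0 0 0 0 0 -1;0 0 0 0 0 0 -1;0 0 0 0 0 0 -1;0 0 0 0 0 0 -1"}}

```text
t: 27.65
eef_pos: [0.6628, -0.0297, 0.0381]
eef_rot: [-0.149, 3.136, -0.0]
force: [-0.4, 1.5, 5.9]
opening: 0.039
gripper_force: 60.5
```

Call:
{"fn": "apply_moves", "kwargs": {"series": "0 0 -0.05 0 0 0 -1;0 0 -0.15 0 0 0 -1;0 0 -0.3 0 0 0 -1;0 0 -0.4 0 0 0 -1;0 0 -0.4 0 0 0 -1;0 0 -0.35 0 0 0 -1;0 0 -0.2 0 0 0 -1;0 0 -0.1 0 0 0 -1;0 0 0 0 0 0 -1;0 0 0 0 0 0 -1"}}

```text
t: 28.65
eef_pos: [0.6618, -0.0297, 0.1824]
eef_rot: [0.149, -3.136, -0.001]
force: [0.2, 0.2, -0.9]
opening: 0.0394
gripper_force: 60.5
```

```bash
python3 go.py .4965 .280 .18 1.667
```

```text
t 28.65 pos [ 0.6618 -0.0297  0.1824] open 0.0394 F [ 0.2  0.2 -0.9] q [-0.16  0.64  1.17  0.    1.34 -1.83]
shift units, current tool: [1.802 4.32  0.036]  in goal-turned tool: [1.797 4.322 0.031]
turn units: [ 0.0002 -0.0005 -0.0004]
```

Call:
{"fn": "apply_moves", "kwargs": {"series": "0.07 0.17 0 0 0 0 -1;0.13 0.32 0 0 0 0 -1;0.16 0.38 0 0 0 0 -1;0.16 0.38 0 0 0 0 -1;0.16 0.38 0 0 0 0 -1;0.16 0.38 0 0 0 0 -1;0.16 0.38 0 0 0 0 -1;0.16 0.38 0 0 0 0 -1;0.16 0.38 0 0 0 0 -1;0.16 0.38 0 0 0 0 -1"}}

```text
t: 29.65
eef_pos: [0.5247, 0.2248, 0.1824]
eef_rot: [0.15, -3.136, 0.0]
force: [-0.3, -0.6, -0.8]
opening: 0.039
gripper_force: 60.5
```

Call:
{"fn": "apply_moves", "kwargs": {"series": "0.13 0.32 0 0 0 0 -1;0.1 0.24 0 0 0 0 -1;0.06 0.15 0 0 0 0 -1;0.03 0.08 0 0 0 0 -1;0 0 0 0 0 0 -1;0 0 0 0 0 0 -1;0 0 0 0 0 0 -1;0 0 0 0 0 0 -1;0 0 0 0 0 0 -1;0 0 0 0 0 0 -1"}}

```text
t: 30.65
eef_pos: [0.4973, 0.2797, 0.1833]
eef_rot: [-0.148, 3.138, 0.0]
force: [0.1, -0.1, -0.2]
opening: 0.039
gripper_force: 60.5
```

```bash
python3 go.py .4965 .280 .033 1.667; python3 - <<'E'
from h import *
from plant import arm
c=arm.read_camera("wrist");np.savez("w7.npz",**c);T=arm.read_camera("top")
cv2.imwrite("pics/w7.png",np.hstack([c["frame"],cv2.resize(T["frame"][200:290,140:230],(240,420))])[:,:,::-1])
p=proj(c,(.4965,.28,.006));print(p)
E
```

```text
t 30.65 pos [0.4973 0.2797 0.1833] open 0.039 F [ 0.1 -0.1 -0.2] q [ 0.38  0.47  1.47  0.    1.21 -1.29]
shift units, current tool: [0.011 0.005 2.004]  in goal-turned tool: [0.011 0.006 2.004]
turn units: [ 0.      0.     -0.0005]
[276.7468942  191.06482093]
```

View pics/w7.png

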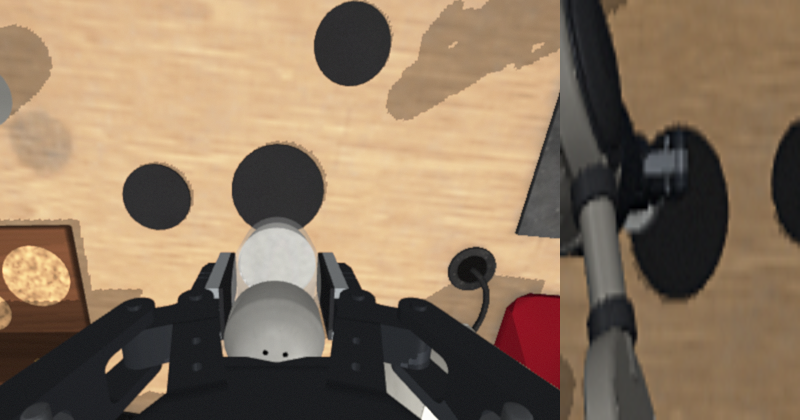

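The salt is held upright, and the coaster shows below at about (278,188) with its lower edge hidden. I'll fit the circle on its plane.

```bash
python3 - <<'E'
from h import *
from scipy.optimize import least_squares
c=dict(np.load("w7.npz"));T=dict(np.load("top0.npz"))
for c,box in((c,(220,130,340,212)),(T,(155,215,215,275))):
    f=c["frame"];m=np.zeros(f.shape[:2],np.uint8);x0,y0,x1,y1=box;m[y0:y1,x0:x1]=f[y0:y1,x0:x1].max(2)<90
    k=max(cv2.findContours(m,0,1)[0],key=cv2.contourArea)[:,0];k=k[(k[:,1]<y1-3)]
    for z in(.006,):
        P=np.array([ray(c,*q,z)[:2] for q in k]);r=least_squares(lambda p:np.hypot(*(P-p[:2]).T)-p[2],[.497,.28,.048],loss="soft_l1",f_scale=.001)
        print(r.x.round(4))
E
```

```text
[0.4959 0.2806 0.0464]
[0.4968 0.2802 0.047 ]
```

Call:
{"fn": "apply_moves", "kwargs": {"series": "0.01 0.008 0.1 0 0 0 -1;0 0 0.3 0 0 0 -1;0 0 0.35 0 0 0 -1;0 0 0.35 0 0 0 -1;0 0 0.3 0 0 0 -1;0 0 0.25 0 0 0 -1;0 0 0.15 0 0 0 -1;0 0 0.1 0 0 0 -1;0 0 0.04 0 0 0 -1;0 0 0.02 0 0 0 -1"}}

```text
t: 31.75
eef_pos: [0.4967, 0.2806, 0.0366]
eef_rot: [-0.149, 3.137, 0.001]
force: [0.3, 0.3, -1.0]
opening: 0.0392
gripper_force: 60.5
```

Call:
{"fn": "apply_moves", "kwargs": {"series": "0 0 0.02 0 0 0 -1;0 0 0.01 0 0 0 -1;0 0 0 0 0 0 -1;0 0 0 0 0 0 -1;0 0 0 0 0 0 -1;0 0 0 0 0 0 -1;0 0 0 0 0 0 -1;0 0 0 0 0 0 -1;0 0 0 0 0 0 -1;0 0 0 0 0 0 -1"}}

```text
t: 32.75
eef_pos: [0.4964, 0.2805, 0.0341]
eef_rot: [-0.149, 3.138, 0.0]
force: [0.9, 0.1, -1.5]
opening: 0.0393
gripper_force: 60.5
```

```bash
python3 go.py .4965 .2803 .032 1.667
```

```text
t 32.75 pos [0.4964 0.2805 0.0341] open 0.0393 F [ 0.9  0.1 -1.5] q [ 0.38  0.64  1.62  0.    0.87 -1.29]
shift units, current tool: [-0.002 -0.003  0.027]  in goal-turned tool: [-0.002 -0.003  0.027]
turn units: [ 0.      0.     -0.0004]
```

Call:
{"fn": "apply_moves", "kwargs": {"series": "0 0 0.01 0 0 0 -1;0 0 0.01 0 0 0 -1;0 0 0.01 0 0 0 -1;0 0 0.005 0 0 0 -1;0 0 0 0 0 0 -1;0 0 0 0 0 0 -1;0 0 0 0 0 0 -1;0 0 0 0 0 0 -1;0 0 0 0 0 0 -1;0 0 0 0 0 0 -1"}}

```text
t: 33.75
eef_pos: [0.4965, 0.2805, 0.0321]
eef_rot: [-0.149, 3.137, 0.0]
force: [-2.0, -0.7, 5.2]
opening: 0.039
gripper_force: 61.2
```

Call:
{"fn": "apply_moves", "kwargs": {"series": "0 0 0 0 0 0 1;0 0 0 0 0 0 1;0 0 0 0 0 0 1;0 0 0 0 0 0 1;0 0 -0.1 0 0 0 1;0 0 -0.25 0 0 0 1;0 0 -0.4 0 0 0 1;0 0 -0.5 0 0 0 1;0 0 -0.6 0 0 0 1;0 0 -0.6 0 0 0.045 1"}}

```text
t: 34.75
eef_pos: [0.496, 0.2803, 0.2173]
eef_rot: [-0.075, -3.141, -0.0]
force: [1.0, 0.3, 0.2]
opening: 0.0853
gripper_force: 0.0
```

Call:
{"fn": "apply_moves", "kwargs": {"series": "0 0 -0.3 0 0 0.045 1;0 0 -0.2 0 0 0.045 1;0 0 0 0 0 0.045 1;0 0 0 0 0 0.045 1;0 0 0 0 0 0.045 1;0 0 0 0 0 0.045 1;0 0 0 0 0 0.045 1;0 0 0 0 0 0.045 1;0 0 0 0 0 0.045 1;0 0 0 0 0 0.045 1"}}

```text
t: 35.75
eef_pos: [0.4962, 0.2804, 0.2532]
eef_rot: [2.102, 2.335, 0.001]
force: [0.1, 0.0, -0.5]
opening: 0.0852
gripper_force: 0.0
```

```bash
python3 go.py .4838 -.2269 .26 .096; python3 - <<'E'
from h import *
from plant import arm
T=arm.read_camera("top");np.savez("t8.npz",**T);S=arm.read_camera("scene");np.savez("s8.npz",**S)
a=cv2.resize(S["frame"][150:230,140:240],(400,320));b=cv2.resize(T["frame"][200:280,140:240],(400,320))
cv2.imwrite("pics/t8.png",np.hstack([a,b])[:,:,::-1])
E
```

```text
t 35.75 pos [0.4962 0.2804 0.2532] open 0.0852 F [ 0.1  0.  -0.5] q [0.38 0.41 1.36 0.   1.37 0.27]
shift units, current tool: [-6.71  -0.873 -0.092]  in goal-turned tool: [-6.717 -0.813 -0.09 ]
turn units: [ 0.0001 -0.0001  0.0029]
```

View pics/t8.png

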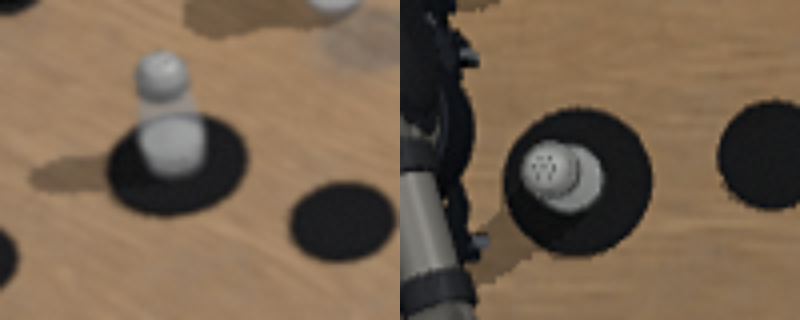

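The salt stands upright in the middle of the coaster. Now back to the mill.

Call:
{"fn": "apply_moves", "kwargs": {"series": "-0.2 -0.025 0 0 0 0.003 1;-0.4 -0.05 0 0 0 0 1;-0.45 -0.055 0 0 0 0 1;-0.45 -0.055 0 0 0 0 1;-0.45 -0.055 0 0 0 0 1;-0.45 -0.055 0 0 0 0 1;-0.45 -0.055 0 0 0 0 1;-0.45 -0.055 0 0 0 0 1;-0.45 -0.055 0 0 0 0 1;-0.45 -0.055 0 0 0 0 1"}}

```text
t: 36.85
eef_pos: [0.4891, -0.039, 0.253]
eef_rot: [2.103, 2.334, -0.0]
force: [0.1, -0.5, -0.2]
opening: 0.0855
gripper_force: 0.0
```

Call:
{"fn": "apply_moves", "kwargs": {"series": "-0.45 -0.055 0 0 0 0 1;-0.45 -0.055 0 0 0 0 1;-0.45 -0.055 0 0 0 0 1;-0.45 -0.05 0 0 0 0 1;-0.35 -0.04 0 0 0 0 1;-0.25 -0.03 0 0 0 0 1;-0.12 -0.015 0 0 0 0 1;0 0 0 0 0 0 1;0 0 0 0 0 0 1;0 0 0 0 0 0 1"}}

```text
t: 37.85
eef_pos: [0.4866, -0.2262, 0.2528]
eef_rot: [-2.104, -2.333, -0.0]
force: [0.8, 0.1, 0.6]
opening: 0.0854
gripper_force: 0.0
```

```bash
python3 go.py .4838 -.2269 .1077 .096;python3 - <<'E'
from h import *
from plant import arm
c=arm.read_camera("wrist");np.savez("w9.npz",**c)
f=c["frame"];p=proj(c,(.4838,-.2269,.15));print("pred",p)
x,y=p.astype(int);w=f[y-25:y+26,x-25:x+26];hsv=cv2.cvtColor(w,cv2.COLOR_RGB2HSV)
m=((hsv[...,1]<70)&(hsv[...,2]>120)).astype(np.uint8)
for k in cv2.findContours(m,0,1)[0]:
    if cv2.contourArea(k)>8:
        (a,b),r=cv2.minEnclosingCircle(k);print(a+x-25,b+y-25,r,ray(c,a+x-25,b+y-25,.15).round(4))
E
```

```text
t 37.85 pos [ 0.4866 -0.2262  0.2528] open 0.0854 F [0.8 0.1 0.6] q [-0.58  0.35  1.46  0.    1.34 -0.68]
shift units, current tool: [-0.006 -0.039  1.935]  in goal-turned tool: [-0.005 -0.038  1.935]
turn units: [ 0.     -0.0001  0.0022]
pred [272.48392417 211.68917121]
272.0 226.0 26.925922393798828 [ 0.4846 -0.2389  0.15  ]
272.0 211.5 7.566473007202148 [ 0.4834 -0.2268  0.15  ]
```

Call:
{"fn": "apply_moves", "kwargs": {"series": "-0.006 -0.039 0.1 0 0 0.002 1;0 0 0.3 0 0 0 1;0 0 0.35 0 0 0 1;0 0 0.35 0 0 0 1;0 0 0.35 0 0 0 1;0 0 0.25 0 0 0 1;0 0 0.15 0 0 0 1;0 0 0.075 0 0 0 1;0 0 0 0 0 0 1;0 0 0 0 0 0 1"}}

```text
t: 38.9
eef_pos: [0.4843, -0.2281, 0.109]
eef_rot: [2.112, 2.324, 0.001]
force: [1.1, 0.3, 0.4]
opening: 0.0848
gripper_force: 0.0
```

```bash
python3 go.py .4837 -.2269 .108 .096
```

```text
t 38.9 pos [ 0.4843 -0.2281  0.109 ] open 0.0848 F [1.1 0.3 0.4] q [-0.58  0.49  1.66  0.    0.99 -0.68]
shift units, current tool: [ 0.016 -0.006  0.014]  in goal-turned tool: [ 0.016 -0.006  0.014]
turn units: [ 0.0004  0.0003 -0.0003]
```

Call:
{"fn": "apply_moves", "kwargs": {"series": "0 0 0 0 0 0 1;0 0 0 0 0 0 -1;0 0 0 0 0 0 -1;0 0 0 0 0 0 -1;0 0 0 0 0 0 -1;0 0 0 0 0 0 -1;0 0 0 0 0 0 -1;0 0 0 0 0 0 -1;0 0 0 0 0 0 -1;0 0 0 0 0 0 -1"}}

```text
t: 39.9
eef_pos: [0.484, -0.2281, 0.1091]
eef_rot: [2.113, 2.324, 0.0]
force: [-1.8, 0.9, 6.3]
opening: 0.0456
gripper_force: 60.9
```

Call:
{"fn": "apply_moves", "kwargs": {"series": "0 0 -0.05 0 0 0 -1;0 0 -0.15 0 0 0 -1;0 0 -0.3 0 0 0 -1;0 0 -0.4 0 0 0 -1;0 0 -0.4 0 0 0 -1;0 0 -0.4 0 0 0 -1;0 0 -0.3 0 0 0 -1;0 0 -0.2 0 0 0 -1;0 0 -0.1 0 0 0 -1;0 0 0 0 0 0 -1"}}

```text
t: 40.9
eef_pos: [0.484, -0.228, 0.2819]
eef_rot: [2.112, 2.323, 0.001]
force: [0.8, -1.0, -2.7]
opening: 0.0458
gripper_force: 61.9
```

```bash
python3 go.py .6275 -.098 .28 .096
```

```text
t 40.9 pos [ 0.484  -0.228   0.2819] open 0.0458 F [ 0.8 -1.  -2.7] q [-0.58  0.33  1.41  0.    1.41 -0.68]
shift units, current tool: [1.544 2.069 0.026]  in goal-turned tool: [1.542 2.07  0.025]
turn units: [ 0.0005  0.0004 -0.0003]
```

Call:
{"fn": "apply_moves", "kwargs": {"series": "0.1 0.13 0 0 0 0 -1;0.2 0.27 0 0 0 0 -1;0.24 0.32 0 0 0 0 -1;0.24 0.32 0 0 0 0 -1;0.24 0.32 0 0 0 0 -1;0.22 0.3 0 0 0 0 -1;0.16 0.22 0 0 0 0 -1;0.1 0.13 0 0 0 0 -1;0.044 0.06 0 0 0 0 -1;0 0 0 0 0 0 -1"}}

```text
t: 41.9
eef_pos: [0.6274, -0.0975, 0.28]
eef_rot: [-2.112, -2.324, 0.001]
force: [-0.0, -0.6, -1.9]
opening: 0.0456
gripper_force: 62.0
```

Call:
{"fn": "apply_moves", "kwargs": {"series": "0 0 0.2 0 0 0 -1;0 0 0.35 0 0 0 -1;0 0 0.4 0 0 0 -1;0 0 0.4 0 0 0 -1;0 0 0.35 0 0 0 -1;0 0 0.2 0 0 0 -1;0 0 0.1 0 0 0 -1;0 0 0.05 0 0 0 -1;0 0 0 0 0 0 -1;0 0 0 0 0 0 -1"}}

```text
t: 42.9
eef_pos: [0.6278, -0.0982, 0.1282]
eef_rot: [2.113, 2.323, 0.001]
force: [0.2, -0.0, -1.5]
opening: 0.0459
gripper_force: 62.0
```

```bash
python3 go.py .6275 -.098 .1166 .096
```

```text
t 42.9 pos [ 0.6278 -0.0982  0.1282] open 0.0459 F [ 0.2 -0.  -1.5] q [-0.28  0.63  1.34  0.    1.17 -0.37]
shift units, current tool: [ 0.003 -0.005  0.154]  in goal-turned tool: [ 0.003 -0.004  0.154]
turn units: [ 0.0006  0.0002 -0.0004]
```

Call:
{"fn": "apply_moves", "kwargs": {"series": "0.003 -0.004 0.05 0 0 0 -1;0 0 0.04 0 0 0 -1;0 0 0.025 0 0 0 -1;0 0 0.015 0 0 0 -1;0 0 0.01 0 0 0 -1;0 0 0 0 0 0 -1;0 0 0 0 0 0 -1;0 0 0 0 0 0 -1;0 0 0 0 0 0 -1;0 0 0 0 0 0 -1"}}

```text
t: 43.9
eef_pos: [0.6271, -0.0977, 0.1172]
eef_rot: [2.113, 2.324, 0.0]
force: [-3.2, 1.1, 5.6]
opening: 0.0455
gripper_force: 62.7
```

Call:
{"fn": "apply_moves", "kwargs": {"series": "0 0 0 0 0 0 1;0 0 0 0 0 0 1;0 0 0 0 0 0 1;0 0 0 0 0 0 1;0 0 0 0 0 0 1;0 0 -0.1 0 0 0 1;0 0 -0.3 0 0 0 1;0 0 -0.5 0 0 0 1;0 0 -0.6 0 0 0 1;0 0 -0.4 0 0 0 1"}}

```text
t: 44.9
eef_pos: [0.6277, -0.0978, 0.2632]
eef_rot: [2.111, 2.322, 0.003]
force: [1.3, -0.8, 1.1]
opening: 0.0855
gripper_force: 0.0
```

```bash
python3 go.py .483 -.327 .25 .096;python3 - <<'E'
from h import *
from plant import arm
c=arm.read_camera("wrist");np.savez("w10.npz",**c)
f=c["frame"];cv2.imwrite("pics/w10.png",f[:,:,::-1])
print([proj(c,p).round(1) for p in((.6275,-.0967,.157),(.614,.0285,.012))])
E
```

```text
t 44.9 pos [ 0.6277 -0.0978  0.2632] open 0.0855 F [ 1.3 -0.8  1.1] q [-0.28  0.53  1.14  0.    1.47 -0.37]
shift units, current tool: [-2.859 -2.211  0.171]  in goal-turned tool: [-2.857 -2.213  0.176]
turn units: [ 0.0013  0.0005 -0.0003]
[array([275.5, 208.5]), array([273.8,  68.6])]
```

View pics/w10.png

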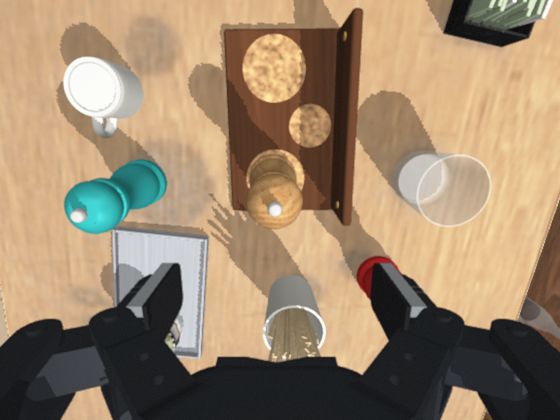

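The mill stands upright at its spot, with the knob at (275,209) as predicted. The jar spot shows at (274,68). Next is the jar.

Call:
{"fn": "apply_moves", "kwargs": {"series": "-0.15 -0.12 0 0 0 0 1;-0.3 -0.23 0 0 0 0 1;-0.4 -0.31 0 0 0 0 1;-0.4 -0.31 0 0 0 0 1;-0.4 -0.31 0 0 0 0 1;-0.4 -0.31 0 0 0 0 1;-0.4 -0.31 0 0 0 0 1;-0.25 -0.19 0 0 0 0 1;-0.16 -0.12 0 0 0 0 1;0 0 0 0 0 0 1"}}

```text
t: 45.95
eef_pos: [0.481, -0.3283, 0.2582]
eef_rot: [-2.116, -2.32, 0.0]
force: [0.5, -0.6, -0.7]
opening: 0.0855
gripper_force: 0.0
```

Call:
{"fn": "apply_moves", "kwargs": {"series": "0 0 0.2 0 0 0 1;0 0 0.35 0 0 0 1;0 0 0.4 0 0 0 1;0 0 0.4 0 0 0 1;0 0 0.3 0 0 0 1;0 0 0.2 0 0 0 1;0 0 0.1 0 0 0 1;0 0 0 0 0 0 1;0 0 0 0 0 0 1;0 0 0 0 0 0 1"}}

```text
t: 46.95
eef_pos: [0.483, -0.3271, 0.1138]
eef_rot: [2.112, 2.323, 0.0]
force: [0.9, -0.1, 0.7]
opening: 0.0852
gripper_force: 0.0
```

```bash
python3 go.py .4827 -.327 .0435 .096; python3 - <<'E'
from h import *
from plant import arm
c=arm.read_camera("wrist");np.savez("w11.npz",**c);f=c["frame"];hsv=cv2.cvtColor(f,cv2.COLOR_RGB2HSV)
m=((hsv[...,0]>55)&(hsv[...,0]<80)&(hsv[...,1]>120)).astype(np.uint8)
k=max(cv2.findContours(m,0,1)[0],key=cv2.contourArea);P=np.array([ray(c,*p[0],.0885)[:2] for p in k],np.float32)
print("lid",cv2.minEnclosingCircle(P),"pred",proj(c,(.4827,-.327,.0885)),cv2.boundingRect(k))
E
```

```text
t 46.95 pos [ 0.483  -0.3271  0.1138] open 0.0852 F [ 0.9 -0.1  0.7] q [-0.73  0.56  1.52  0.    1.06 -0.82]
shift units, current tool: [ 0.003 -0.006  0.938]  in goal-turned tool: [ 0.002 -0.004  0.938]
turn units: [ 0.0005  0.0004 -0.0002]
lid ((0.48252159357070923, -0.3274305462837219), 0.022649655118584633) pred [275.51061492 247.69672807] (238, 213, 77, 72)
```

Call:
{"fn": "apply_moves", "kwargs": {"series": "0.002 -0.004 0.1 0 0 0 1;0 0 0.25 0 0 0 1;0 0 0.25 0 0 0 1;0 0 0.18 0 0 0 1;0 0 0.1 0 0 0 1;0 0 0.05 0 0 0 1;0 0 0 0 0 0 1;0 0 0 0 0 0 1;0 0 0 0 0 0 -1;0 0 0 0 0 0 -1"}}

```text
t: 48.0
eef_pos: [0.4827, -0.3272, 0.0445]
eef_rot: [2.112, 2.323, 0.0]
force: [-0.6, 1.1, 2.0]
opening: 0.0625
gripper_force: 64.7
```

Call:
{"fn": "apply_moves", "kwargs": {"series": "0 0 0 0 0 0 -1;0 0 0 0 0 0 -1;0 0 0 0 0 0 -1;0 0 0 0 0 0 -1;0 0 0 0 0 0 -1;0 0 0 0 0 0 -1;0 0 0 0 0 0 -1;0 0 0 0 0 0 -1;0 0 -0.05 0 0 0 -1;0 0 -0.15 0 0 0 -1"}}

```text
t: 49.0
eef_pos: [0.4813, -0.3261, 0.0574]
eef_rot: [-2.111, -2.322, -0.0]
force: [0.7, 0.2, -1.9]
opening: 0.0621
gripper_force: 66.1
```

Call:
{"fn": "apply_moves", "kwargs": {"series": "0 0 -0.3 0 0 0 -1;0 0 -0.4 0 0 0 -1;0 0 -0.45 0 0 0 -1;0 0 -0.45 0 0 0 -1;0 0 -0.45 0 0 0 -1;0 0 -0.3 0 0 0 -1;0 0 -0.15 0 0 0 -1;0 0 0 0 0 0 -1;0 0 0 0 0 0 -1;0 0 0 0 0 0 -1"}}

```text
t: 50.0
eef_pos: [0.4815, -0.3263, 0.2437]
eef_rot: [-2.111, -2.322, -0.0]
force: [-0.0, -0.5, -2.5]
opening: 0.0626
gripper_force: 66.3
```

```bash
python3 go.py .6142 .0286 .245 .096
```

```text
t 50.0 pos [ 0.4815 -0.3263  0.2437] open 0.0626 F [-0.  -0.5 -2.5] q [-0.73  0.44  1.34  0.    1.37 -0.82]
shift units, current tool: [ 4.543  2.21  -0.01 ]  in goal-turned tool: [ 4.541  2.215 -0.017]
turn units: [-0.0007 -0.0008 -0.0003]
```

Call:
{"fn": "apply_moves", "kwargs": {"series": "0.15 0.07 0 0 0 0 -1;0.3 0.15 0 0 0 0 -1;0.35 0.17 0 0 0 0 -1;0.35 0.17 0 0 0 0 -1;0.35 0.17 0 0 0 0 -1;0.35 0.17 0 0 0 0 -1;0.35 0.17 0 0 0 0 -1;0.35 0.17 0 0 0 0 -1;0.35 0.17 0 0 0 0 -1;0.35 0.17 0 0 0 0 -1"}}

```text
t: 51.0
eef_pos: [0.5769, -0.0707, 0.2447]
eef_rot: [-2.112, -2.324, 0.001]
force: [-0.4, 0.2, -2.9]
opening: 0.0625
gripper_force: 66.3
```

Call:
{"fn": "apply_moves", "kwargs": {"series": "0.35 0.17 0 0 0 0 -1;0.35 0.17 0 0 0 0 -1;0.28 0.14 0 0 0 0 -1;0.2 0.1 0 0 0 0 -1;0.11 0.05 0 0 0 0 -1;0 0 0 0 0 0 -1;0 0 0 0 0 0 -1;0 0 0.2 0 0 0 -1;0 0 0.3 0 0 0 -1;0 0 0.3 0 0 0 -1"}}

```text
t: 52.0
eef_pos: [0.6147, 0.0264, 0.1853]
eef_rot: [2.115, 2.322, 0.001]
force: [0.3, 0.7, -4.0]
opening: 0.0625
gripper_force: 66.3
```

Call:
{"fn": "apply_moves", "kwargs": {"series": "0 0 0.3 0 0 0 -1;0 0 0.35 0 0 0 -1;0 0 0.35 0 0 0 -1;0 0 0.25 0 0 0 -1;0 0 0.15 0 0 0 -1;0 0 0.1 0 0 0 -1;0 0 0 0 0 0 -1;0 0 0 0 0 0 -1;0 0 0 0 0 0 -1;0 0 0 0 0 0 -1"}}

```text
t: 53.0
eef_pos: [0.6153, 0.0279, 0.074]
eef_rot: [2.113, 2.324, 0.002]
force: [-0.7, -0.4, -3.8]
opening: 0.0626
gripper_force: 66.3
```

```bash
python3 go.py .6142 .0286 .052 .096
```

```text
t 53.0 pos [0.6153 0.0279 0.074 ] open 0.0626 F [-0.7 -0.4 -3.8] q [-0.08  0.66  1.46  0.    1.03 -0.17]
shift units, current tool: [ 0.011 -0.014  0.293]  in goal-turned tool: [ 0.011 -0.013  0.293]
turn units: [ 0.0005  0.0001 -0.0003]
```

Call:
{"fn": "apply_moves", "kwargs": {"series": "0.01 -0.013 0.05 0 0 0 -1;0 0 0.08 0 0 0 -1;0 0 0.07 0 0 0 -1;0 0 0.04 0 0 0 -1;0 0 0.02 0 0 0 -1;0 0 0.015 0 0 0 -1;0 0 0 0 0 0 -1;0 0 0 0 0 0 -1;0 0 0 0 0 0 -1;0 0 0 0 0 0 -1"}}

```text
t: 54.0
eef_pos: [0.6139, 0.0286, 0.0526]
eef_rot: [2.113, 2.324, 0.001]
force: [-0.8, -0.1, 0.9]
opening: 0.0624
gripper_force: 66.5
```

```bash
python3 go.py .6142 .0286 .052 .096
```

```text
t 54.0 pos [0.6139 0.0286 0.0526] open 0.0624 F [-0.8 -0.1  0.9] q [-0.08  0.68  1.48  0.    0.98 -0.17]
shift units, current tool: [-0.     0.004  0.008]  in goal-turned tool: [-0.     0.004  0.008]
turn units: [ 0.0001 -0.     -0.0003]
```

Contact is starting (the force went from -3 to +0.9 N). A touch lower, then release, rise and retreat.

Call:
{"fn": "apply_moves", "kwargs": {"series": "0 0.003 0.008 0 0 0 -1;0 0 0 0 0 0 -1;0 0 0 0 0 0 -1;0 0 0 0 0 0 -1;0 0 0 0 0 0 1;0 0 0 0 0 0 1;0 0 0 0 0 0 1;0 0 0 0 0 0 1;0 0 0 0 0 0 1;0 0 -0.05 0 0 0 1"}}

```text
t: 55.0
eef_pos: [0.6136, 0.0286, 0.0551]
eef_rot: [-2.113, -2.324, 0.001]
force: [-0.1, 0.1, -0.4]
opening: 0.0855
gripper_force: 0.0
```

Call:
{"fn": "apply_moves", "kwargs": {"series": "0 0 -0.15 0 0 0 1;0 0 -0.3 0 0 0 1;0 0 -0.45 0 0 0 1;0 0 -0.5 0 0 0 1;0 0 -0.5 0 0 0 1;0 0 -0.4 0 0 0 1;0 0 -0.3 0 0 0 1;0.2 -0.1 0 0 0 0 1;0.4 -0.2 0 0 0 0 1;0.5 -0.3 0 0 0 0 1"}}

```text
t: 56.0
eef_pos: [0.5606, 0.1067, 0.2501]
eef_rot: [-2.116, -2.322, 0.0]
force: [0.1, 1.2, 0.2]
opening: 0.0853
gripper_force: 0.0
```

Call:
{"fn": "apply_moves", "kwargs": {"series": "0.5 -0.3 0 0 0 0 1;0.5 -0.3 0 0 0 0 1;0.5 -0.3 0 0 0 0 1;0.5 -0.3 0 0 0 0 1;0.4 -0.2 0 0 0 0 1;0.3 -0.1 0 0 0 0 1;0.1 0 0 0 0 0 1;0 0 0 0 0 0 1;0 0 0 0 0 0 1;0 0 0 0 0 0 1"}}

```text
t: 57.0
eef_pos: [0.4298, 0.3038, 0.2504]
eef_rot: [2.115, 2.323, -0.001]
force: [-1.1, 0.5, -0.5]
opening: 0.0856
gripper_force: 0.0
```

```bash
python3 - <<'E'
from h import *
from plant import arm
print(arm.get_state()["eef_pos"])
T=arm.read_camera("top");S=arm.read_camera("scene");np.savez("tf.npz",**T);np.savez("sf.npz",**S)
a=cv2.resize(T["frame"][150:240,255:355],(400,360),interpolation=2);b=cv2.resize(S["frame"][145:245,260:370],(400,360),interpolation=2)
full=np.hstack([cv2.resize(S["frame"],(400,230)),cv2.resize(T["frame"],(400,230))])
cv2.imwrite("pics/f.png",np.vstack([np.hstack([a,b]),full])[:,:,::-1])
hsv=cv2.cvtColor(T["frame"],cv2.COLOR_RGB2HSV);m=((hsv[...,0]>55)&(hsv[...,0]<80)&(hsv[...,1]>120)).astype(np.uint8)
k=max(cv2.findContours(m,0,1)[0],key=cv2.contourArea);P=np.array([ray(T,*p[0],.096)[:2] for p in k],np.float32);print("lid",cv2.minEnclosingCircle(P))
print("knob pred",proj(T,(.6278,-.0967,.157)),"lid pred",proj(T,(.6145,.0285,.096)))
x,y=proj(T,(.6278,-.0967,.157)).astype(int);w=hsv[y-6:y+7,x-6:x+7];M=cv2.moments(((w[...,1]<80)&(w[...,2]>110)).astype(np.uint8),True)
u,v=x-6+M["m10"]/M["m00"],y-6+M["m01"]/M["m00"];print("knob",u,v,ray(T,u,v,.157).round(4))
E
```

```text
[0.42984821 0.30383601 0.25043335]
lid ((0.6136651039123535, 0.028259873390197754), 0.03185122087597847)
knob pred [337.25889316 186.37526394] lid pred [282.42425386 195.6405732 ]
knob 337.375 186.25 [ 0.6281 -0.097   0.157 ]
```

View pics/f.png

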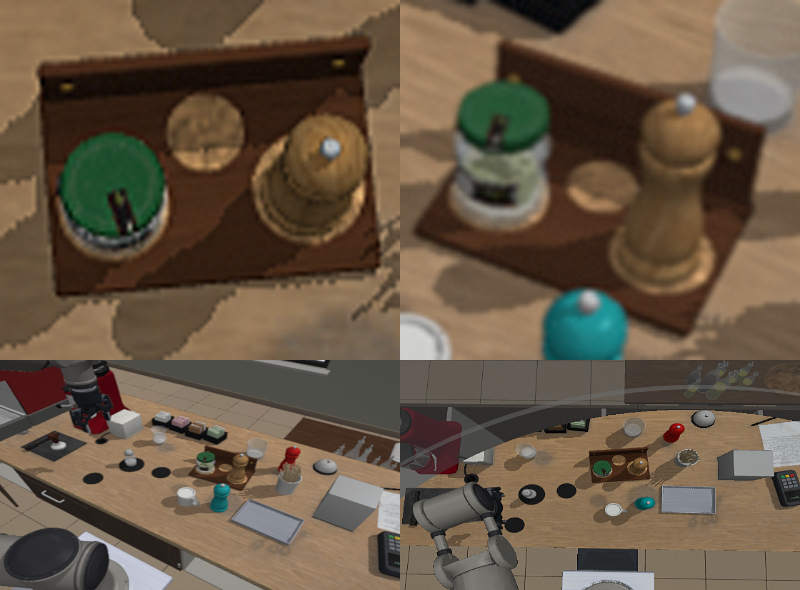

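The final view shows the mill and jar upright on their spots, within about 1 mm, and the salt on the coaster. The tray is empty, the bystanders look undisturbed, and the arm is clear of everything.

```bash
python3 -c "
from plant import arm
print(arm.sign_off())"
```

```text
the job is handed in; nothing more can be done
None
```

The job is done and handed in: the salt stands upright in the middle of the coaster, and the mill and jar are back on their spots, each within about 1 mm by the top camera, at roughly 57 s of the 128 s allowed.

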